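# Lay the tall square rod canister on the welding rest

## Robot

A 7-joint arm with a two-finger parallel gripper is mounted at the origin on the work surface. World frame = base frame: x ahead of the robot, y to its left, z up, the work surface at z = 0. Lengths are in mm, angles in rad, forces in N, time in s.
With the tool pointing down it reaches from about 400 to 850 mm from the base axis. Payload 10.4 kg.
Tool frame: the origin (TCP) lies between the finger pads; the fingertips stand 22 mm ahead of it and the grasp point (between the pads) lies 3 mm ahead of it; y points along the fingers, x is the direction in which the jaws open and shut, and the axes are right-handed (so a half turn about y gives the same grasp; the last joint's range is limited). The gripper opens to 87 mm and grips with 3 to 60 N. Pads are 19 mm wide; open, the fingers measure 117 mm over their backs; the gripper's body (75 mm by 190 mm) begins 51 mm behind the grasp point.
Start: joints at [1.123, 0.332, -0.065, 1.46, 0.022, 1.35, -0.088], TCP at [257.609, -569.462, 244.576] pointing down, gripper open.
Joint ranges: [-2.6, 2.6], [-0.5, 2.12], [-1.47, 1.34], [0.16, 2.42], [-1.27, 4.41], [0.06, 2.06], [-2.6, 2.6]. Speed limits (rad/s): [2.22, 2.22, 2.79, 2.79, 3.14, 3.14, 3.14].

## Interface

Orientations are given as a rotation vector (axis times angle).
In Python, from bench import arm, viewer gives the robot as it stands. The module is installed in compiled form; this text tells all that it offers.
- The arm moves only by the shell command python3 -m crank 'ROWS' [FORCE]. ROWS is JSON, a list of rows, each a list of 3 entries, a list of its own where there are three numbers: the closure, from 0 (fully open) to 1 (shut), then the shift along the tool's x, y, z in units of 25 mm (1.0 is 25 mm), then the turn about the tool's y in units of 10 degrees (1.0 is 10 degrees). In form: [[hand, [dx, dy, dz], spin], ...]. A call has exactly 5 rows; each row shifts and turns the commanded pose from where the row before left it, along the tool's axes as they then stand; what a row does not reach is not made up. A row lasts 1/8 s, in which the tool goes at most 62.5 mm and 10.7 degrees, less where a joint would pass 70% of its speed; a pose out of reach is approached as far as the arm can. A call is refused whole if a number of a shift passes 1 or a number of a turn 1, either way. A call with a gripper value outside its range is refused whole. The fingers move at their own pace and stop on an object; FORCE is the grip in N (left out, the last holds). Time passes only in rows, so rows that do not move let the fingers close, or fill a call up. It gives the time, the measured TCP pose, the force and the opening at its end, in the units of the state.
- arm.sense(): the state, without advancing time (a new reading comes with each control period).
- viewer.camera(name): name is "side" or "top" or "wrist"; returns a dict with "frame" (384x512x3 uint8, red, green, blue), "fov_y" (degrees; the focal length in pixels is half the picture's height over the tangent of half this angle, whatever the lens; pixels are square), "cx", "cy" (the principal point, pixels), "rvec" (rotation vector, rad) and "tvec" (3), from world to camera coordinates, as OpenCV has them. Camera axes: x right, y down, z forward; pixel columns grow to the right and rows downward; lengths in mm; the calibration is good to about 2 mm. A picture is of the moment at which its call begins. There is no depth.
- arm.hand_in(): hands the job in, once; it reports no verdict.
Trained networks look in the newest picture that a camera, given by its name, has taken for a name from the list of things; names that differ only in an ending like _2 or _b are one class to them, and where a whole thing is asked for, a point or a joint stands for the part that bears it (a point fixed in the world has none). Each returns a list of dicts, best first, with "p" (0 to 1); they miss things now and then, are a little off and sometimes report something else, mostly with a low value. They report only what shows in the picture. A call takes as long as a camera call.
- viewer.regions_of(target, camera): "region" (384x512 bool, what is visible of it) and "rect" ([left, top, right, bottom] in pixels, round what is visible of it).
- viewer.spot_point(target, camera): "point" ([column, row] in pixels: a listed point, or the origin of a listed thing).
The state is a dict: "time_s": time; "q": joint angles; "joint_vel": joint speeds; "joint_torque": joint torques, N m; "eef_pos": TCP position; "orientation": TCP orientation; "ft_force": force on the tool from outside, world axes, zero at the start; "wrist_torque": the same for the moment, N m; "opening": finger opening in mm.
Only numpy, scipy, OpenCV 4.12 (cv2) and the standard library are available. Lean on these libraries where they do the work, as an engineer would, in place of code of your own. Each camera call takes 0.05 s, during which the arm holds its last target.

## Task

Put the tall open-topped square steel canister on its side on top of the raised grey rest, lying straight along it with its mouth pointing away from the robot and its foot end about level with the front ledge. Do it in two goes: first tip it forwards and let it lean by itself on the front ledge with its foot still on the table, letting go of it; then take it again below its middle, raise the foot and finish the tip until it lies flat on the rest. Leave the short pipe welded to a square plate where it stands.

Things in the scene. Friction and masses are not known exactly. Their poses are not given: they have to be found in the camera images.
- canister: Tall bare steel square tube, 50 x 50 mm outside, 280 mm tall, closed foot, open mouth, 0.5 to 0.75 kg, mass centre about 135 mm up. Starts upright beside the rest, yaw varies. Origin: centre of the foot's underside; z runs to the mouth, x and y square to the sides. Pinch across opposite sides; a tilted gripper suits. Not the tall round dark tube nor the short square one (110 mm).
- rest: Fixed grey steel bench: flat deck 140 mm above the table, 240 mm deep, 180 mm wide. Origin: on the table below the middle of the front ledge; x along the depth to the far end (away from the robot, turned up to 0.2 rad), y left, z up. Side lips 18 mm high, 164 mm apart, stand on the deck's far half only (from 120 mm behind the ledge). The table is clear for 130 mm in front.
- rest_ledge (a point): Middle of the front ledge at deck height (140 mm): a straight bar along the rest's y, upper edge rounded, 8 mm radius. The canister leans well on it at about 35 degrees from upright, the front edge of its foot standing on the table about 100 mm in front of the ledge; metal friction holds it there.
- pipe: Short rusty pipe, 70 mm in diameter, welded upright on a plate 100 x 100 x 8 mm, 88 mm tall in all, loose on the table on the same side of the rest as the canister; the two may swap places. Not to be moved. Origin: centre of the plate's underside, z up.

How it is judged (in metres and radians):
On the way, in this order (a step that is already met when the one before it is completed fails the run):
1. the canister leans by itself on the front ledge, 15 to 60 degrees from upright, foot on the table, not held (angle between canister's own z axis and vertical between 0.26 and 1.05 rad and height (world z) of canister below 0.035 m and contact force between canister and rest above 0.2 N and contact force between canister and the fingers below 0.1 N and contact force between canister and the arm below 0.1 N and linear speed of canister below 0.03 m/s), for 0.3 s.
2. the canister is held below its middle and its foot raised more than 70 mm off the table (contact force between canister and the fingers above 1 N and z of the grasp point in the frame of canister below 0.14 m and height (world z) of canister above 0.07 m), for 0.1 s.
At the end, for the whole second after the job is handed in: The canister lies at rest and released on the deck of the rest: level within 7 degrees, along the rest's depth within 15 degrees, its foot within 60 mm of the front ledge (before or behind it) and within 65 mm of the rest's middle line, mouth away from the robot (angle between canister's own z axis and vertical between 1.45 and 1.69 rad and angle between the z axis of canister and the x axis of rest, either way round below 0.26 rad and x of canister in the frame of rest between -0.06 and 0.06 m and y of canister in the frame of rest between -0.065 and 0.065 m and height (world z) of canister between 0.155 and 0.185 m and linear speed of canister below 0.02 m/s and contact force between canister and the fingers below 0.1 N); the robot touches nothing.
It fails at once if the pipe on its plate is shifted by more than 30 mm or tipped (distance of pipe from where it was at the start of the episode above 0.03 m or angle between pipe's own z axis and vertical above 0.3 rad).
It also fails if it takes over 72 s, if anything falls off the work surface, if the arm or the gripper's body presses on something with over 40 N, if the wrist force passes 120 N, or if a joint passes its speed limit or range.

## Working session

There is one attempt and no reset: what is moved stays moved. The work goes in short steps, Python scripts to look and compute and a shell command to move; the robot and the scene stay as the last step left them, time stands still between calls to the robot, and variables do not carry over. Pictures are saved under pics/ and viewed, and the job is handed in when it is done.

```bash
mkdir -p pics; ls; cat > h.py <<'E'
import numpy as np, cv2
from bench import arm, viewer
from scipy.spatial.transform import Rotation as R
def cam(n):
    c=viewer.camera(n); f=c['frame'].shape[0]/2/np.tan(np.radians(c['fov_y'])/2)
    K=np.array([[f,0,c['cx']],[0,f,c['cy']],[0,0,1.]]); c['K']=K
    c['R']=cv2.Rodrigues(np.array(c['rvec'],float))[0]; c['t']=np.array(c['tvec'],float).ravel(); return c
def save(c,n): cv2.imwrite('pics/'+n+'.png',c['frame'][:,:,::-1])
def proj(c,P):
    p=(np.atleast_2d(P)@c['R'].T+c['t'])@c['K'].T; return p[:,:2]/p[:,2:]
def ray(c,px):
    d=np.linalg.inv(c['K'])@np.array([px[0],px[1],1.]); o=-c['R'].T@c['t']; d=c['R'].T@d; return o,d/np.linalg.norm(d)
def onz(c,px,z):
    o,d=ray(c,px); return o+d*(z-o[2])/d[2]
E
python3 - <<'E'
from h import *
s=arm.sense();print(s['time_s'],s['eef_pos'],s['orientation'],s['opening'],R.from_rotvec(s['orientation']).as_matrix().round(3))
for n in ['side','top','wrist']:
    c=cam(n);save(c,n+'0');print(n,'lens' , -c['R'].T@c['t'], [k for k in c])
    for t in ['canister','rest','rest_ledge','pipe']:
        for r in viewer.spot_point(t,n)[:2]: 
            z=140 if t=='rest_ledge' else 0
            print(t,r['p'],r['point'],onz(c,r['point'],z).round(0))
        for r in viewer.regions_of(t,n)[:2]: print('   ',r['p'],r['rect'])
E
```

```text
pics
0.0 [ 257.40320243 -569.14253799  243.75893317] [-1.38000398  0.89182433 -0.88977397] 86.88665077553712 [[ 0.412 -0.001  0.911]
 [-0.911  0.001  0.412]
 [-0.001 -1.    -0.   ]]
side lens [288.4543048  731.81771637 549.1756785 ] ['frame', 'fov_y', 'cx', 'cy', 'rvec', 'tvec', 'K', 'R', 't']
canister 0.57 [228.0, 324.6] [518. 352.   0.]
    0.91 [192.0, 160.7, 250.1, 342.5]
    0.85 [164.3, 79.5, 282.4, 173.3]
rest_ledge 0.71 [274.3, 109.0] [ 636. -143.  140.]
    0.79 [162.8, 79.4, 282.2, 171.9]
pipe 0.59 [270.6, 262.1] [508. 198.   0.]
    0.73 [246.0, 216.0, 308.6, 293.4]
top lens [455.42373531 113.28030657 989.42112613] ['frame', 'fov_y', 'cx', 'cy', 'rvec', 'tvec', 'K', 'R', 't']
canister 0.64 [169.6, 214.2] [514. 350.   0.]
    0.83 [115.3, 189.8, 180.7, 228.3]
    0.62 [326.4, 32.3, 431.0, 153.1]
rest 0.79 [369.9, 159.2] [ 643. -146.    0.]
    0.64 [327.3, 32.5, 433.3, 151.4]
rest_ledge 0.96 [387.3, 147.4] [ 642. -147.  140.]
    0.84 [326.8, 35.0, 429.3, 150.2]
pipe 0.97 [234.5, 212.1] [517. 190.   0.]
    0.84 [205.9, 188.3, 257.9, 238.8]
wrist lens [ 332.14831351 -534.94976215  383.70223409] ['frame', 'fov_y', 'cx', 'cy', 'rvec', 'tvec', 'K', 'R', 't']
```

View pics/side0.png

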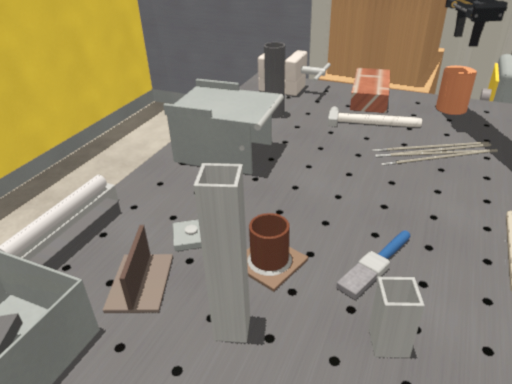

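View pics/top0.png

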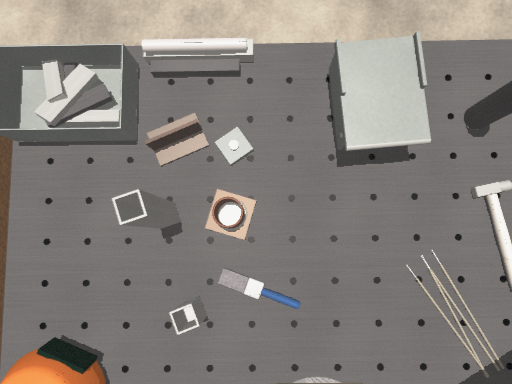

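View pics/wrist0.png

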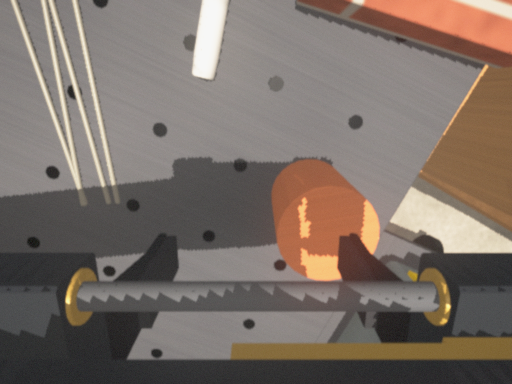

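```bash
python3 - <<'E'
from h import *
c=cam('top'); g=c['frame']
for n,(u,v,w,h) in {'can':(100,180,90,70),'rest':(320,25,120,140)}.items():
    im=cv2.resize(g[v:v+h,u:u+w],None,fx=6 if n=='can' else 4,fy=6 if n=='can' else 4,interpolation=cv2.INTER_CUBIC)
    cv2.imwrite(f'pics/top_{n}.png',im[:,:,::-1])
m=viewer.regions_of('rest','top')[0]['region'].astype(np.uint8)
cn=max(cv2.findContours(m,0,2)[0],key=cv2.contourArea)
ap=cv2.approxPolyDP(cn,5,True)[:,0]; print(ap.tolist()); print([onz(c,p,140)[:2].round(0).tolist() for p in ap])
gr=cv2.cvtColor(g,cv2.COLOR_RGB2GRAY)[180:250,100:190]
w=(gr>190).astype(np.uint8)
cc=max(cv2.findContours(w,0,2)[0],key=cv2.contourArea)+np.array([100,180])
r=cv2.minAreaRect(cc);b=cv2.boxPoints(r);print(r);P=np.array([onz(c,p,280)[:2] for p in b]);print(P.round(1),P.mean(0))
e=P[1]-P[0];print('edges',np.linalg.norm(P[1]-P[0]),np.linalg.norm(P[2]-P[1]),np.degrees(np.arctan2(e[1],e[0])))
E
```

```text
[[419, 33], [336, 40], [329, 75], [339, 149], [429, 143]]
[[896.0, -228.0], [884.0, -46.0], [804.0, -28.0], [640.0, -44.0], [650.0, -236.0]]
((128.64999389648438, 206.45001220703125), (27.82804298400879, 28.7767276763916), 71.56504821777344)
[[527.6 388.3]
 [543.2 340. ]
 [496.1 323.5]
 [480.7 371.4]] [511.86736683 355.81445302]
edges 50.742771881594095 49.91110387591681 -72.11080821703798
```

View pics/top_can.png

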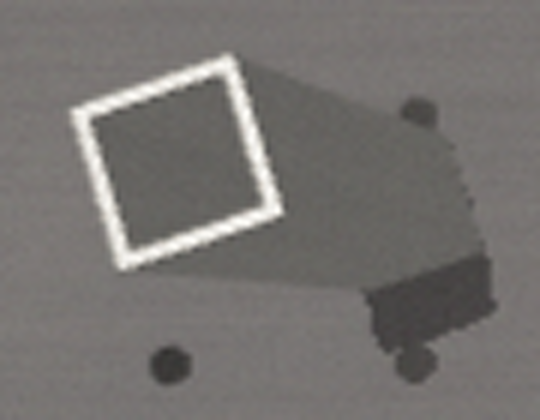

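View pics/top_rest.png

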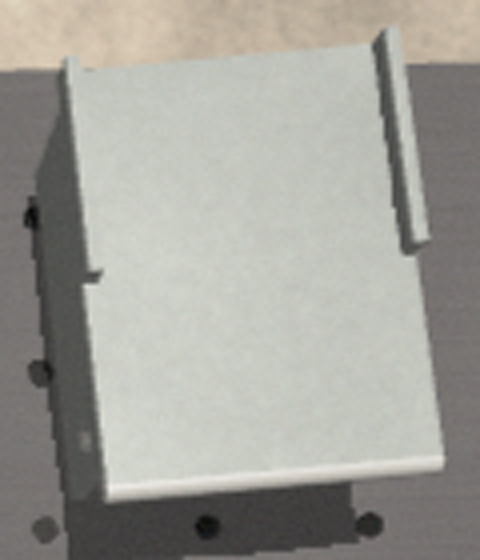

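```bash
python3 - <<'E'
from h import *
c=cam('top'); A=lambda p,z,s:onz(c,(p[0]/4+320-.5*0,p[1]/4+25),z)[:2]
fl,fr,l2,r2=[A(p,140,4) for p in [(106,497),(443,465),(83,285),(415,255)]]
print(fl,fr,'mid',(fl+fr)/2,np.linalg.norm(fl-fr))
d=fl-fr;print('yaw front',np.degrees(np.arctan2(d[1],d[0]))-90)
for a,b in((fl,l2),(fr,r2)): e=b-a;print('yaw side',np.degrees(np.arctan2(e[1],e[0])))
# dark tube & side view canister check
cs=cam('side'); print(proj(cs,[[512,355,0],[512,355,280],[640,-140,140],[515,190,0]]).round(1))
for r in viewer.spot_point('rest_ledge','side')[:1]: print(r['point'],onz(cs,r['point'],140))
E
```

```text
[639.07853914 -60.25582662] [ 653.69566611 -239.74017404] mid [ 646.38710263 -149.99800033] 180.07856998537653
yaw front 4.655868236084018
yaw side 4.0893802067772445
yaw side 4.179247473026853
[[230.3 327.3]
 [216.5 173.3]
 [272.4 109.2]
 [268.9 258.2]]
[277.4, 110.6] [ 626.16131239 -136.89316406  140.        ]
```

```bash
python3 - <<'E'
from h import *
c=cam('top');cs=cam('side');g=cs['frame']
cv2.imwrite('pics/sc.png',cv2.resize(g[150:350,180:270],None,fx=5,fy=3.0)[:,:,::-1])
def tri(a,b):
    M=cv2.triangulatePoints(c['K']@np.c_[c['R'],c['t']],cs['K']@np.c_[cs['R'],cs['t']],np.array(a,float),np.array(b,float));return (M[:3]/M[3]).ravel()
print(tri((129.3,206.7),(221,177)))
print(c['K'][0,0],cs['K'][0,0])
print(tri((389,145),(277.4,110.6)))
b=[(139.2,189.2),(147.5,215.3),(120.3,225),(112,198.3)]
P=np.array([onz(c,np.array(p)-.3,280) for p in b]);print(P,P.mean(0)); print(proj(cs,P).round(1))
E
```

```text
[509.10230181 354.9047575  275.8748758 ]
404.2068825901762 431.9329242034001
[ 641.25930725 -156.0884141   130.73930135]
[[542.77837878 338.23304285 280.        ]
 [496.23587863 322.59883545 280.        ]
 [479.77328395 370.3563058  280.        ]
 [527.19093785 386.34245333 280.        ]] [511.4946198  354.38265936 280.        ]
[[200.9 161.8]
 [240.3 162.8]
 [235.3 185.5]
 [191.8 184.3]]
```

View pics/sc.png

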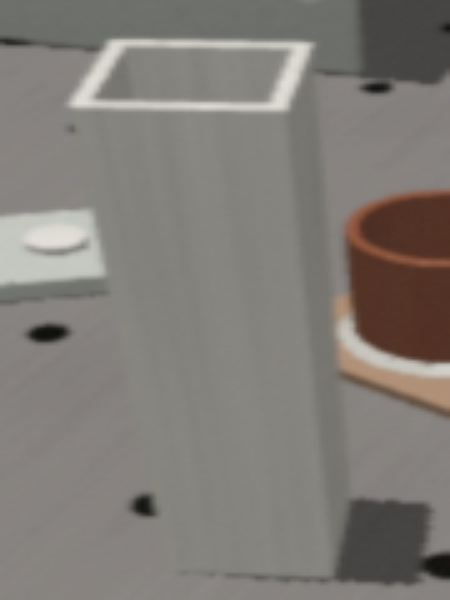

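```bash
cat >> h.py <<'E'
def go(x,y,z,yaw=None):
    s=arm.sense(); M=R.from_rotvec(s['orientation']).as_matrix(); p=np.array(s['eef_pos'])
    d=M.T@(np.array([x,y,z])-p)/25
    a=np.degrees(np.arctan2(M[1,0],M[0,0])); 
    print('t',s['time_s'],'p',p.round(1),'yawx',round(a,1),'tool delta units',d.round(2),'rows',round(abs(d).max(),1),'turn', None if yaw is None else round(-((yaw-a+90)%180-90)/10,2), 'ydown',M[:,1].round(3),'q',np.round(s['q'],2),'open',round(s['opening'],1),'F',np.round(s['ft_force'],1))
E
python3 -c "
from h import *
go(450,-50,340,-71.7)"
```

```text
t 1.7 p [ 257.6 -569.5  244.6] yawx -65.7 tool delta units [-15.76  -3.82  15.57] rows 15.8 turn 0.6 ydown [ 0. -0. -1.] q [ 1.12  0.33 -0.06  1.46  0.02  1.35 -0.09] open 87.1 F [-0.3  0.7  0.2]
```

```bash
python3 -m crank '[[0,[-1,-0.8,1],0.6],[0,[-1,-0.8,1],0],[0,[-1,-0.8,1],0],[0,[-1,-0.8,1],0],[0,[-1,-0.8,1],0]]' && python3 -c "
from h import *
go(450,-50,340,-71.7)"
```

```text
time_s: 2.33
eef_pos: [333.9, -408.9, 345.4]
orientation: [-1.344, 0.97, -0.971]
ft_force: [0.6, 0.3, -0.1]
opening: 87.2
t 2.325 p [ 333.9 -408.9  345.4] yawx -71.7 tool delta units [-12.16   0.21   8.92] rows 12.2 turn 0.0 ydown [ 0. -0. -1.] q [ 0.95  0.09 -0.16  1.54  0.01  1.51 -0.46] open 87.2 F [ 0.6  0.3 -0.1]
```

```bash
for i in 1 2; do :; done; python3 -m crank '[[0,[-1,0,0.7],0],[0,[-1,0,0.7],0],[0,[-1,0,0.7],0],[0,[-1,0,0.7],0],[0,[-1,0,0.7],0]]' >/dev/null; python3 -m crank '[[0,[-1,0,0.7],0],[0,[-1,0,0.7],0],[0,[-1,0,0.7],0],[0,[-1,0,0.7],0],[0,[-1,0,0.7],0]]' >/dev/null;  python3 -c "
from h import *
go(510,354.5,345,-71.7)"
```

```text
t 3.575 p [ 421.2 -116.6  344.7] yawx -71.7 tool delta units [-16.77  -0.02   9.3 ] rows 16.8 turn 0.0 ydown [ 0. -0. -1.] q [ 0.68 -0.11 -0.47  1.73 -0.05  1.51 -1.03] open 87.0 F [-0.  -0.1 -0.5]
```

```bash
python3 -m crank '[[0,[-1,0,0.55],0],[0,[-1,0,0.55],0],[0,[-1,0,0.55],0],[0,[-1,0,0.55],0],[0,[-1,0,0.55],0]]' >/dev/null; python3 -m crank '[[0,[-1,0,0.55],0],[0,[-1,0,0.55],0],[0,[-1,0,0.55],0],[0,[-1,0,0.55],0],[0,[-1,0,0.55],0]]' >/dev/null;  python3 -c "
from h import *
go(510,354.5,345,-71.7)"
```

```text
t 4.825 p [472.9 163.8 344.7] yawx -71.7 tool delta units [-6.78 -0.01  3.81] rows 6.8 turn 0.0 ydown [ 0.001 -0.    -1.   ] q [ 0.37  0.08 -0.83  1.58  0.06  1.51 -1.71] open 87.0 F [ 0.6 -0.3  0.3]
```

```bash
python3 -m crank '[[0,[-1,0,0.55],0],[0,[-1,0,0.55],0],[0,[-1,0,0.55],0],[0,[-1,0,0.55],0],[0,[-1,0,0.55],0]]' >/dev/null; python3 -m crank '[[0,[-0.8,0,0.5],0],[0,[-0.6,0,0.4],0],[0,[-0.3,0,0.1],0],[0,[0,0,0],0],[0,[0,0,0],0]]' >/dev/null;  python3 -c "
from h import *
go(510,354.5,245,-71.7)
c=cam('top');save(c,'t1');c=cam('side');save(c,'s1');c=cam('wrist');save(c,'w1')"
```

```text
t 6.075 p [509.3 350.7 344.7] yawx -71.7 tool delta units [-0.14  3.99  0.07] rows 4.0 turn -0.0 ydown [ 0.001 -0.    -1.   ] q [-0.04  0.41 -0.9   1.27  0.32  1.6  -2.14] open 86.9 F [-0.2 -0.2  0.1]
```

View pics/w1.png

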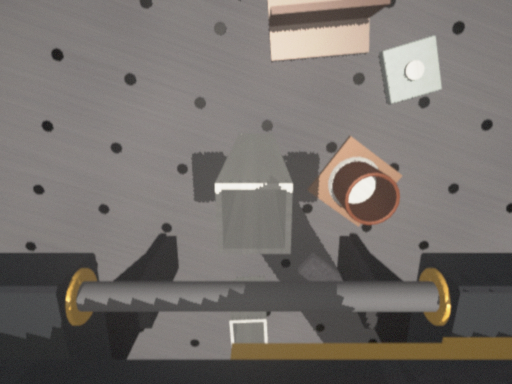

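View pics/s1.png

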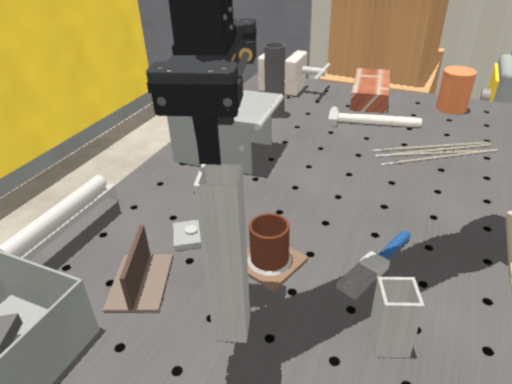

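```bash
python3 -m crank '[[0,[-0.1,1,0.1],0],[0,[0,1,0],0],[0,[0,1,0],0],[0,[0,0.6,0],0],[0,[0,0.3,0],0]]' ; python3 -m crank '[[1,[0,0,0],0],[1,[0,0,0],0],[1,[0,0,0],0],[1,[0,0,0],0],[1,[0,0,0],0]]' 25;  python3 -c "
from h import *
go(510,354.5,245,-71.7)
c=cam('side');save(c,'s2')"
```

```text
time_s: 6.85
eef_pos: [510.8, 354.3, 246.6]
orientation: [-1.344, 0.97, -0.971]
ft_force: [-0.9, -0.6, 0.0]
opening: 87.2
time_s: 7.48
eef_pos: [510.9, 354.4, 247.2]
orientation: [-1.344, 0.97, -0.971]
ft_force: [1.0, -1.5, 1.1]
opening: 49.9
t 7.475 p [510.9 354.4 247.2] yawx -71.7 tool delta units [-0.01  0.09 -0.03] rows 0.1 turn 0.0 ydown [ 0. -0. -1.] q [-0.03  0.46 -0.88  1.43  0.35  1.42 -2.17] open 49.9 F [ 1.  -1.5  1.1]
```

View pics/s2.png

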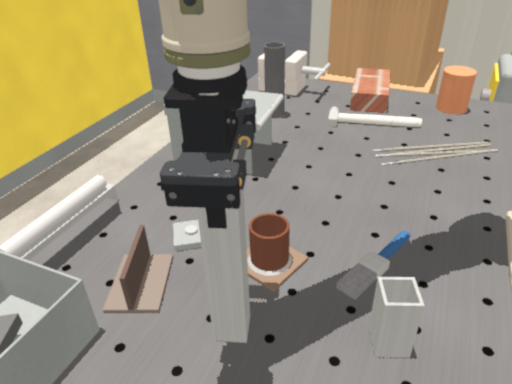

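```bash
python3 -m crank '[[1,[0,-1,0],0],[1,[0,-1,0],0],[1,[0,-1,0],0],[1,[0,-1,0],0],[1,[0,-1,0],0]]' ; python3 -c "
from h import *
go(445.6,-162.9,370,-85.7)
c=cam('side');save(c,'s3')"
```

```text
time_s: 8.15
eef_pos: [510.4, 354.2, 371.6]
orientation: [-1.346, 0.971, -0.97]
ft_force: [0.4, -0.1, -5.9]
opening: 49.6
t 8.15 p [510.4 354.2 371.6] yawx -71.7 tool delta units [18.82  0.1  -8.97] rows 18.8 turn 1.4 ydown [-0.002 -0.001 -1.   ] q [-0.07  0.42 -0.89  1.21  0.33  1.66 -2.14] open 49.6 F [ 0.4 -0.1 -5.9]
```

View pics/s3.png

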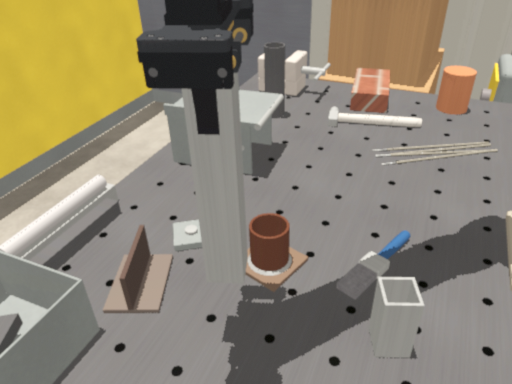

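```bash
python3 -m crank '[[1,[0.5,0,-0.25],0],[1,[1,0,-0.48],0],[1,[1,0,-0.48],0],[1,[1,0,-0.48],0],[1,[1,0,-0.48],0]]' >/dev/null; python3 -m crank '[[1,[1,0,-0.48],0],[1,[1,0,-0.48],0],[1,[1,0,-0.48],0],[1,[1,0,-0.48],0],[1,[1,0,-0.48],0]]' >/dev/null; python3 -m crank '[[1,[1,0,-0.48],0],[1,[1,0,-0.48],0],[1,[1,0,-0.48],0],[1,[1,0,-0.48],0],[1,[0.5,0,-0.24],0]]'; python3 -c "
from h import *
go(445.6,-162.9,370,-85.7)
c=cam('side');save(c,'s4')"
```

```text
time_s: 10.07
eef_pos: [459.9, -32.9, 370.3]
orientation: [-1.344, 0.975, -0.972]
ft_force: [-0.6, 0.8, -7.0]
opening: 50.0
t 10.075 p [459.9 -32.9 370.3] yawx -71.9 tool delta units [ 4.76  0.02 -2.16] rows 4.8 turn 1.38 ydown [-0.002 -0.    -1.   ] q [ 0.66 -0.04 -0.65  1.62 -0.03  1.56 -1.25] open 50.0 F [-0.6  0.8 -7. ]
```

View pics/s4.png

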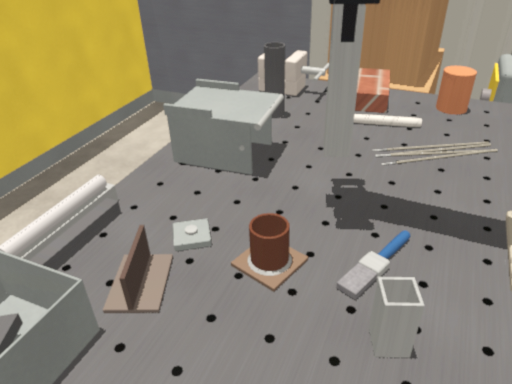

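```bash
python3 -m crank '[[1,[1,0,-0.45],0],[1,[1,0,-0.45],0],[1,[1,0,-0.45],0],[1,[1,0,-0.45],0],[1,[0.7,0,-0.3],0]]' >/dev/null; python3 -m crank '[[1,[0,0,0],0.7],[1,[0,0,0],0.7],[1,[0,1,0],0],[1,[0,1,0],0],[1,[0,0,0],0]]'; python3 -c "
from h import *
go(445.6,-162.9,250,-85.7)
c=cam('side');save(c,'s5')
c=cam('top');save(c,'t5')
for p in ((408,265),(423,255),(432,250)):print(onz(c,p,0))"
```

```text
time_s: 11.38
eef_pos: [447.4, -157.8, 320.3]
orientation: [-1.245, 1.156, -1.15]
ft_force: [-1.5, 0.8, -5.6]
opening: 49.9
t 11.375 p [ 447.4 -157.8  320.3] yawx -85.6 tool delta units [ 0.2   2.81 -0.08] rows 2.8 turn 0.01 ydown [-0.003  0.002 -1.   ] q [ 0.78 -0.   -0.53  1.69 -0.    1.46 -1.24] open 49.9 F [-1.5  0.8 -5.6]
[ 384.10486189 -226.37753429    0.        ]
[ 407.4693025  -263.52193907    0.        ]
[ 419.14641481 -285.7458675     0.        ]
```

View pics/s5.png

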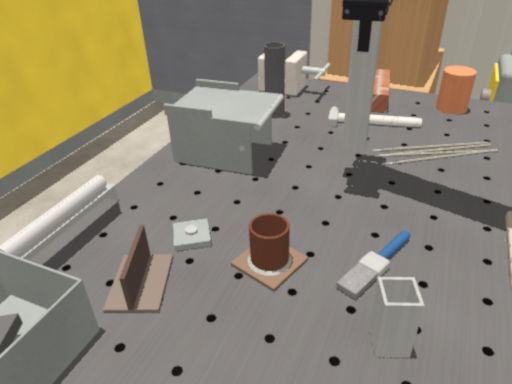

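View pics/t5.png

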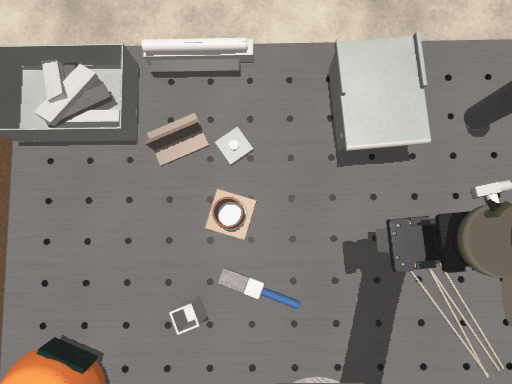

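```bash
python3 -m crank '[[1,[0.2,1,-0.1],0],[1,[0,1,0],0],[1,[0,0.6,0],0],[1,[0,0.3,0],0],[1,[0,0,0],0]]';  python3 -m crank '[[1,[0,0,0],0],[1,[0,0.05,0],0],[1,[0,0,0],0],[1,[0,0,0],0],[1,[0,0,0],0]]' 6; python3 -c "
from h import *
go(445.6,-162.9,248,-85.7)
c=cam('side');save(c,'s6')"
```

```text
time_s: 12.1
eef_pos: [446.4, -163.8, 249.9]
orientation: [-1.244, 1.153, -1.153]
ft_force: [0.3, -0.3, -6.0]
opening: 50.2
time_s: 12.72
eef_pos: [446.2, -163.8, 248.4]
orientation: [-1.244, 1.153, -1.153]
ft_force: [1.1, -0.1, -7.6]
opening: 50.2
t 12.725 p [ 446.2 -163.8  248.4] yawx -85.7 tool delta units [-0.04  0.01 -0.02] rows 0.0 turn 0.0 ydown [ 0. -0. -1.] q [ 0.78  0.03 -0.53  1.81  0.01  1.31 -1.25] open 50.2 F [ 1.1 -0.1 -7.6]
```

View pics/s6.png

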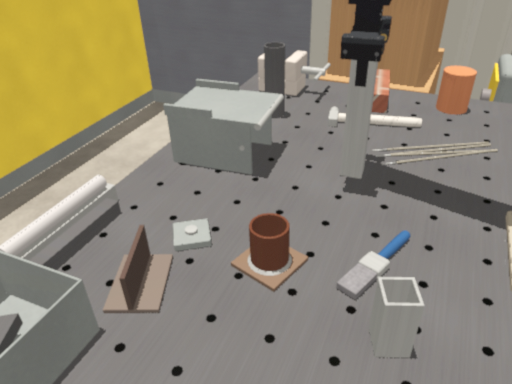

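```bash
python3 -m crank '[[1,[0,0.06,0],0],[1,[0,0.06,0],0],[1,[0,0,0],0],[1,[0,0,0],0],[1,[0,0,0],0]]' 6;
```

```text
time_s: 13.4
eef_pos: [447.1, -163.8, 246.8]
orientation: [-1.243, 1.151, -1.155]
ft_force: [-0.8, 1.3, 5.2]
opening: 49.7
```

```bash
python3 -m crank '[[1,[0,-0.05,0.43],0],[1,[0,-0.02,0.43],0],[1,[0,0.0,0.43],0],[1,[0,0.02,0.43],0],[1,[0,0.04,0.42],0]]' 6; python3 -c "
from h import *
go(446.6,-163.8,247,-85.7)
c=cam('side');save(c,'s7')"
```

```text
time_s: 14.02
eef_pos: [500.3, -159.8, 245.3]
orientation: [-1.244, 1.153, -1.153]
ft_force: [0.3, -0.1, 0.5]
opening: 50.1
t 14.025 p [ 500.3 -159.8  245.3] yawx -85.7 tool delta units [-0.   -0.07 -2.15] rows 2.2 turn 0.0 ydown [-0. -0. -1.] q [ 0.72  0.15 -0.55  1.7   0.08  1.31 -1.34] open 50.1 F [ 0.3 -0.1  0.5]
```

View pics/s7.png

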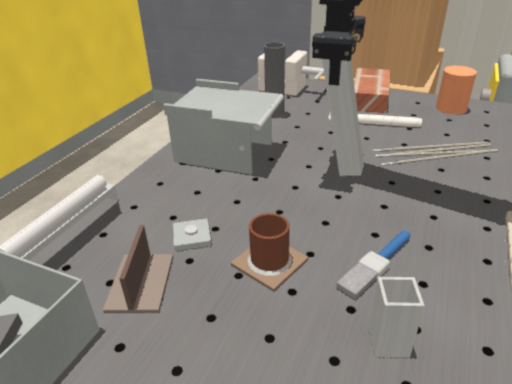

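```bash
python3 -m crank '[[1,[0,0.05,0.42],0],[1,[0,0.08,0.42],0],[1,[0,0.1,0.42],0],[1,[0,0.12,0.41],0],[1,[0,0.13,0.41],0]]' 6; python3 -m crank '[[1,[0,0.15,0.4],0],[1,[0,0.17,0.39],0],[1,[0,0.18,0.39],0],[1,[0,0.2,0.38],0],[1,[0,0.21,0.37],0]]' 6;python3 -c "
from h import *
go(446.6,-163.8,247,-85.7)
c=cam('side');save(c,'s8')"
```

```text
time_s: 14.7
eef_pos: [552.2, -155.8, 233.3]
orientation: [-1.244, 1.153, -1.153]
ft_force: [0.1, -1.0, 0.8]
opening: 50.2
time_s: 15.32
eef_pos: [600.0, -152.1, 210.4]
orientation: [-1.244, 1.153, -1.153]
ft_force: [0.3, -0.8, -0.3]
opening: 49.8
t 15.325 p [ 600.  -152.1  210.4] yawx -85.7 tool delta units [ 0.   -1.47 -6.16] rows 6.2 turn 0.0 ydown [-0. -0. -1.] q [ 0.6   0.39 -0.55  1.5   0.21  1.31 -1.46] open 49.8 F [ 0.3 -0.8 -0.3]
```

View pics/s8.png

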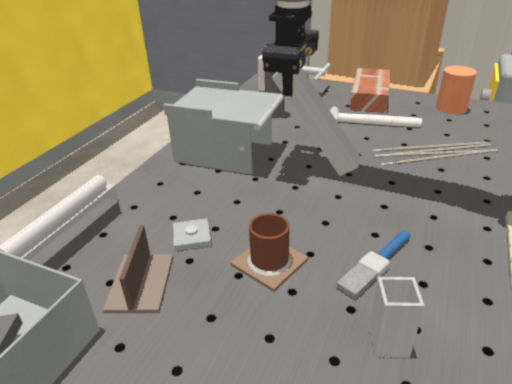

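```bash
python3 -m crank '[[1,[0,0.23,0.36],0],[1,[0,0.25,0.35],0],[1,[0,0.26,0.34],0],[1,[0,0.28,0.32],0],[1,[0,0.28,0.3],0]]' 6; python3 -c "
from h import *
go(446.6,-163.8,247,-85.7)
c=cam('side');save(c,'s9');cv2.imwrite('pics/s9c.png',cv2.resize(c['frame'][70:200,160:400],None,fx=3,fy=3)[:,:,::-1])"
```

```text
time_s: 16.0
eef_pos: [641.7, -148.9, 177.8]
orientation: [-1.244, 1.153, -1.153]
ft_force: [2.5, 0.2, -0.1]
opening: 49.8
t 16.0 p [ 641.7 -148.9  177.8] yawx -85.7 tool delta units [ 0.   -2.77 -7.83] rows 7.8 turn 0.0 ydown [ 0.  0. -1.] q [ 0.54  0.5  -0.53  1.43  0.25  1.28 -1.5 ] open 49.8 F [ 2.5  0.2 -0.1]
```

View pics/s9c.png

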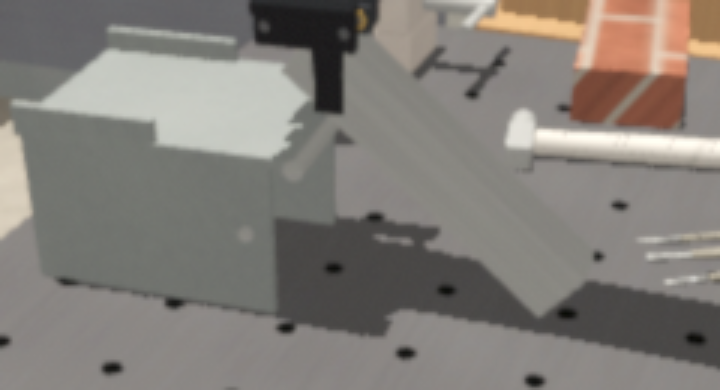

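```bash
python3 -m crank '[[1,[0,0.1,0.1],0],[1,[0,0,0],0],[1,[0,0.1,0.1],0],[1,[0,0,0],0],[1,[0,0,0],0]]' 6; python3 -c "
from h import *
go(446.6,-163.8,247,-85.7)
c=cam('top');save(c,'t10');cv2.imwrite('pics/t10c.png',cv2.resize(c['frame'][20:270,310:500],None,fx=3,fy=2.3)[:,:,::-1])"
```

```text
time_s: 16.68
eef_pos: [646.0, -148.7, 173.2]
orientation: [-1.244, 1.153, -1.153]
ft_force: [2.3, 0.1, -2.4]
opening: 50.0
t 16.675 p [ 646.  -148.7  173.2] yawx -85.7 tool delta units [ 0.   -2.95 -8.  ] rows 8.0 turn 0.0 ydown [-0. -0. -1.] q [ 0.53  0.51 -0.53  1.42  0.26  1.28 -1.51] open 50.0 F [ 2.3  0.1 -2.4]
```

View pics/t10c.png

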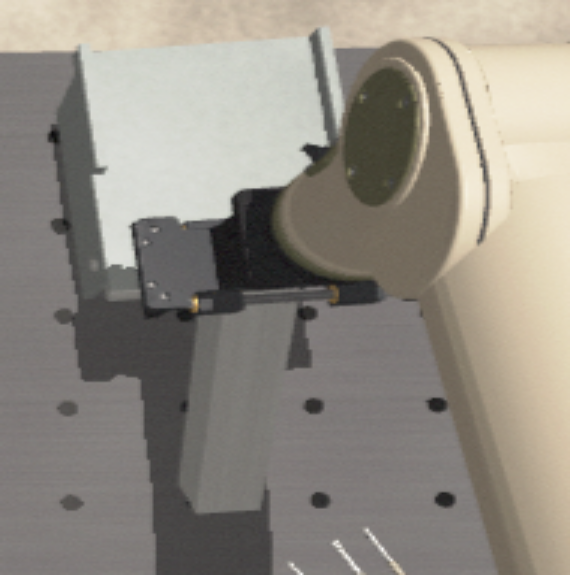

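```bash
python3 -m crank '[[1,[0,0.1,0.1],0],[1,[0,0,0],0],[1,[0,0,0],0],[1,[0,0,0],0],[1,[0,0,0],0]]' 6
```

```text
time_s: 17.35
eef_pos: [648.5, -148.5, 170.7]
orientation: [-1.244, 1.153, -1.153]
ft_force: [1.0, 0.5, -2.5]
opening: 49.8
```

```bash
python3 -m crank '[[1,[0,0.1,0.1],0],[1,[0,0,0],0],[1,[0,0,0],0],[1,[0,0,0],0],[1,[0,0,0],0]]' 3;  python3 -c "
from h import *
c=cam('side');save(c,'s11');cv2.imwrite('pics/s11c.png',cv2.resize(c['frame'][70:200,160:400],None,fx=3,fy=3)[:,:,::-1])"
```

```text
time_s: 17.98
eef_pos: [651.1, -148.4, 168.4]
orientation: [-1.244, 1.153, -1.153]
ft_force: [0.0, -0.9, 0.9]
opening: 49.8
```

View pics/s11c.png

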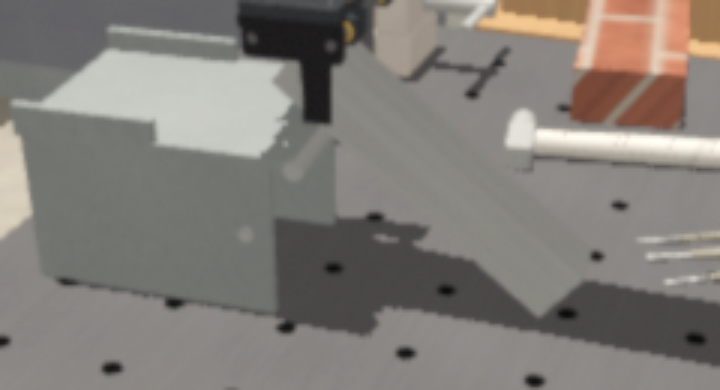

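```bash
python3 -m crank '[[0.8,[0,0,0],0],[0.4,[0,0,0],0],[0,[0,0,0],0],[0,[0,0,0],0],[0,[0,0,0],0]]' 3;  python3 -c "
from h import *
c=cam('side');save(c,'s12');cv2.imwrite('pics/s12c.png',cv2.resize(c['frame'][70:200,160:400],None,fx=3,fy=3)[:,:,::-1])"
```

```text
time_s: 18.65
eef_pos: [651.1, -148.2, 168.3]
orientation: [-1.244, 1.153, -1.153]
ft_force: [-0.0, 0.1, 0.8]
opening: 74.0
```

View pics/s12c.png

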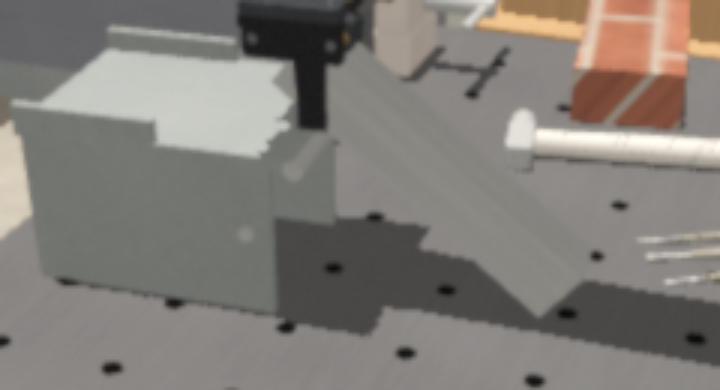

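```bash
python3 -m crank '[[0,[0,0,0],0],[0,[0,-0.2,0],0],[0,[0,-0.6,0],0],[0,[0,-1,0],0],[0,[0,-1,0],0]]';  python3 -m crank '[[0,[0,-0.5,-0.5],0],[0,[0,0,-1],0],[0,[0,0,-1],0],[0,[0,0,-1],0],[0,[0,0,-1],0]]'; python3 -c "
from h import *
c=cam('side');save(c,'s13');cv2.imwrite('pics/s13c.png',cv2.resize(c['frame'][70:200,160:400],None,fx=3,fy=3)[:,:,::-1])
c=cam('top');save(c,'t13')
go(548,-155,260)"
```

```text
time_s: 19.32
eef_pos: [651.2, -148.2, 240.3]
orientation: [-1.243, 1.152, -1.154]
ft_force: [1.0, -1.3, 0.4]
opening: 87.2
time_s: 19.95
eef_pos: [537.2, -156.9, 250.9]
orientation: [-1.244, 1.154, -1.154]
ft_force: [0.8, 0.2, -0.1]
opening: 86.9
t 20.05 p [ 536.5 -157.6  251.3] yawx -85.8 tool delta units [-0.07 -0.35  0.47] rows 0.5 turn None ydown [-0.001 -0.002 -1.   ] q [ 0.68  0.23 -0.56  1.6   0.13  1.34 -1.39] open 87.2 F [ 1.4 -1.4  0.9]
```

View pics/s13c.png

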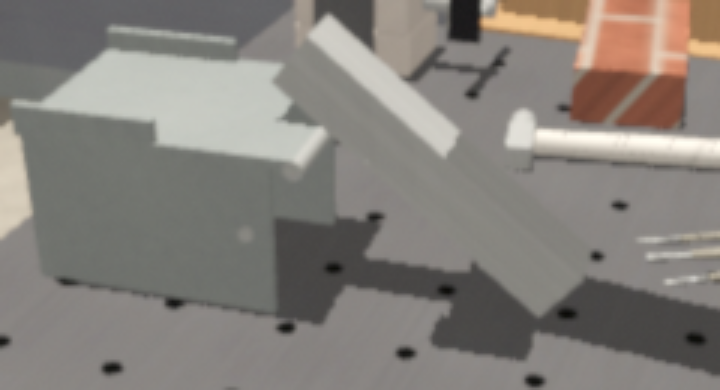

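View pics/t13.png

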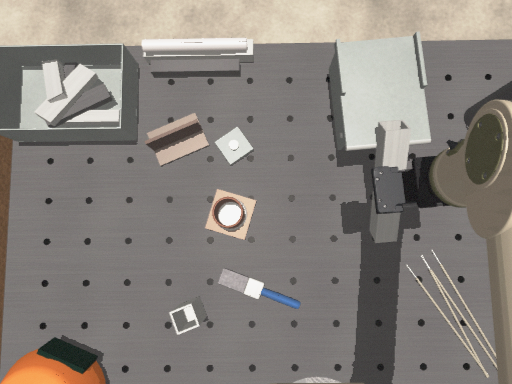

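```bash
cat > fit.py <<'E'
from h import *
from scipy.optimize import least_squares
def corners(p):
    X,Y,yaw,th=p  # front edge middle on table
    f=np.array([np.cos(yaw),np.sin(yaw),0]);l=np.array([-np.sin(yaw),np.cos(yaw),0]);z=np.array([0,0,1.])
    u=np.sin(th)*f+np.cos(th)*z; n=-np.cos(th)*f+np.sin(th)*z
    return lambda s,yl,nb: np.array([X,Y,0])+u*s+l*yl+n*nb
E
python3 - <<'E'
from fit import *
cs=cam('side');ct=cam('top')
S={(280,25,0):(275,88),(280,25,50):(310,36),(280,-25,50):(327,14),(0,25,0):(540,318),(0,25,50):(588,280)}
S={k:(v[0]/3+160,v[1]/3+70) for k,v in S.items()}
cv2.imwrite('pics/t13c.png',cv2.resize(ct['frame'][100:260,340:440],None,fx=5,fy=3.6)[:,:,::-1])
def res(p):
    c=corners(p);return np.concatenate([(proj(cs,c(*k))[0]-v) for k,v in S.items()]+[[ (p[2]-.075)*100]])
r=least_squares(res,[470,-160,.075,.9]);print(r.x,np.degrees(r.x[3]),r.fun.round(1))
c=corners(r.x)
for k in [(280,25,50),(280,-25,50),(0,25,50),(0,-25,50),(280,25,0),(280,-25,0)]: print(k,c(*k).round(0),proj(ct,c(*k)).round(1))
E
```

```text
[ 4.64909782e+02 -1.58908309e+02  7.60991048e-02  9.16538246e-01] 52.51377325790164 [-1.2 -1.4 -0.5  0.4  0.7  0.4  1.1  0.  -0.1  0.1  0.1]
(280, 25, 50) [ 654. -119.  210.] [[383.5 133.5]]
(280, -25, 50) [ 658. -169.  210.] [[408.9 131.2]]
(0, 25, 50) [ 433. -136.   40.] [[373.9 245.4]]
(0, -25, 50) [ 436. -186.   40.] [[395.4 243.5]]
(280, 25, 0) [ 685. -117.  170.] [[376.2 124.1]]
(280, -25, 0) [ 688. -167.  170.] [[400.3 121.9]]
```

View pics/t13c.png

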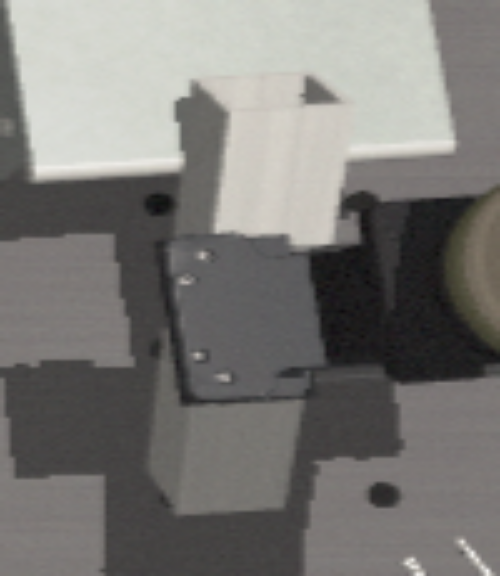

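```bash
python3 -m crank '[[0,[0,1,-0.2],0],[0,[0,1,-0.2],0],[0,[0,1,0],0],[0,[0,1,0],0],[0,[0,0.8,0],0]]';python3 -c "
from h import *
go(526.8,-156.6,101)
c=cam('side');save(c,'s14');cv2.imwrite('pics/s14c.png',cv2.resize(c['frame'][40:190,200:400],None,fx=4,fy=4)[:,:,::-1])"
```

```text
time_s: 20.78
eef_pos: [529.2, -157.1, 129.6]
orientation: [-1.244, 1.153, -1.152]
ft_force: [0.3, -0.7, -0.4]
opening: 86.7
t 20.775 p [ 529.2 -157.1  129.6] yawx -85.6 tool delta units [-0.03  1.15 -0.09] rows 1.1 turn None ydown [-0.     0.001 -1.   ] q [ 0.67  0.32 -0.54  1.77  0.18  1.1  -1.43] open 86.7 F [ 0.3 -0.7 -0.4]
```

View pics/s14c.png

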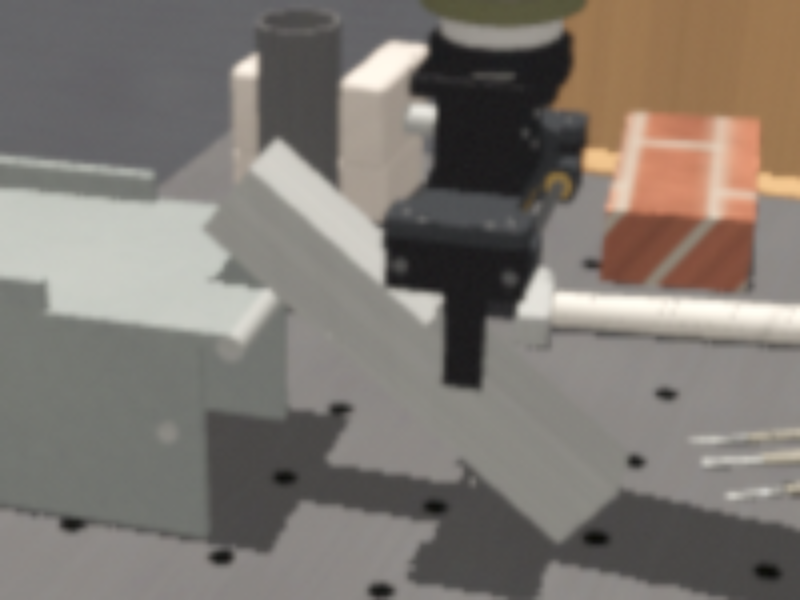

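```bash
python3 -m crank '[[0,[0,0.4,-0.1],0],[0,[0,0.3,0],0],[0,[0,0.2,0],0],[0,[0,0.1,0],0],[0,[0,0,0],0]]';python3 -c "
from h import *
go(526.8,-156.6,101)
c=cam('side');save(c,'s15');cv2.imwrite('pics/s15c.png',cv2.resize(c['frame'][40:190,200:400],None,fx=4,fy=4)[:,:,::-1])"
```

```text
time_s: 21.45
eef_pos: [526.5, -157.8, 105.9]
orientation: [-1.244, 1.153, -1.153]
ft_force: [0.7, 0.8, 0.3]
opening: 86.9
t 21.45 p [ 526.5 -157.8  105.9] yawx -85.7 tool delta units [-0.05  0.2   0.02] rows 0.2 turn None ydown [ 0. -0. -1.] q [ 0.67  0.34 -0.54  1.8   0.2   1.06 -1.44] open 86.9 F [0.7 0.8 0.3]
```

View pics/s15c.png

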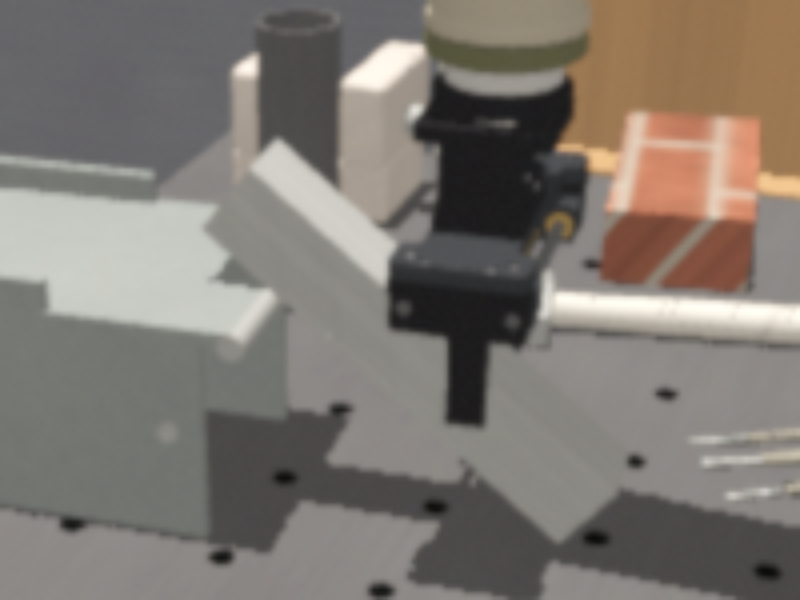

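```bash
python3 -m crank '[[0,[0,0.1,0],0],[0,[0,0.1,0],0],[1,[0,0,0],0],[1,[0,0,0],0],[1,[0,0,0],0]]' 12; python3 -m crank '[[1,[0,0,0],0],[1,[0,0,0],0],[1,[0,0,0],0],[1,[0,0,0],0],[1,[0,0,0],0]]' 12;python3 -c "
from h import *
go(526.8,-156.6,101)"
```

```text
time_s: 22.12
eef_pos: [526.5, -157.7, 100.9]
orientation: [-1.244, 1.153, -1.153]
ft_force: [0.9, -0.5, 0.5]
opening: 64.5
time_s: 22.75
eef_pos: [526.5, -157.7, 100.9]
orientation: [-1.244, 1.153, -1.153]
ft_force: [-0.2, 0.9, 1.1]
opening: 49.8
t 22.75 p [ 526.5 -157.7  100.9] yawx -85.7 tool delta units [-0.04 -0.01  0.02] rows 0.0 turn None ydown [ 0. -0. -1.] q [ 0.67  0.35 -0.54  1.8   0.2   1.05 -1.44] open 49.8 F [-0.2  0.9  1.1]
```

```bash
python3 -m crank '[[1,[0,-0.2,0],0],[1,[0,-0.2,0],0],[1,[0,-0.2,0],0],[1,[0,-0.2,0],0],[1,[0,-0.2,0],0]]' 10; python3 -c "
from h import *
go(526.8,-156.6,101)
c=cam('side');save(c,'s16');cv2.imwrite('pics/s16c.png',cv2.resize(c['frame'][40:190,200:400],None,fx=4,fy=4)[:,:,::-1])"
```

```text
time_s: 23.38
eef_pos: [526.4, -157.7, 126.2]
orientation: [-1.244, 1.153, -1.153]
ft_force: [-1.1, -0.7, -6.0]
opening: 50.0
t 23.375 p [ 526.4 -157.7  126.2] yawx -85.7 tool delta units [-0.04  1.01  0.02] rows 1.0 turn None ydown [ 0. -0. -1.] q [ 0.68  0.32 -0.54  1.78  0.18  1.09 -1.43] open 50.0 F [-1.1 -0.7 -6. ]
```

View pics/s16c.png

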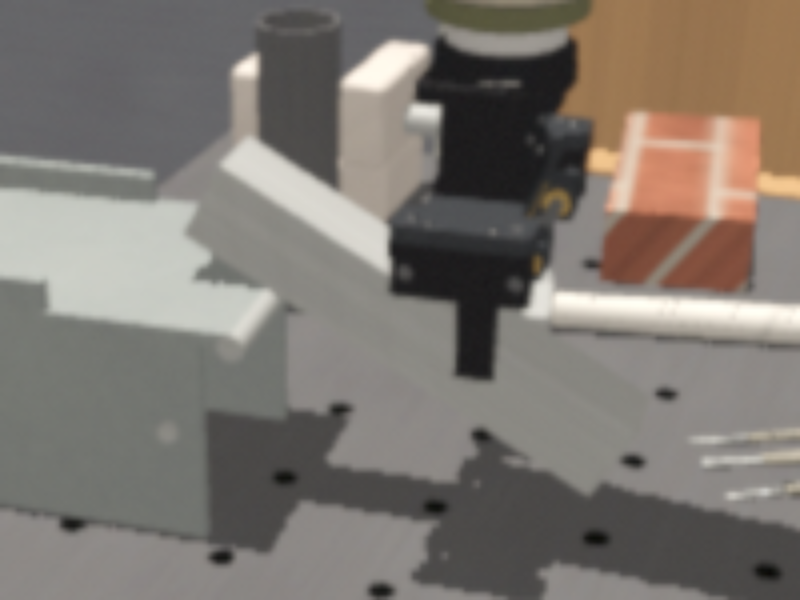

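```bash
python3 -m crank '[[1,[0,-0.2,0],0],[1,[0,-0.2,0],0],[1,[0,-0.2,0],0],[1,[0,-0.2,0],0],[1,[0,-0.2,0],0]]' 10; python3 -m crank '[[1,[0,-0.2,0],0],[1,[0,-0.2,0],0],[1,[0,-0.2,0],0],[1,[0,-0.2,0],0],[1,[0,-0.2,0],0]]' 10; python3 -c "
from h import *
go(526.8,-156.6,101)
c=cam('side');save(c,'s17');cv2.imwrite('pics/s17c.png',cv2.resize(c['frame'][40:190,200:400],None,fx=4,fy=4)[:,:,::-1])"
```

```text
time_s: 24.05
eef_pos: [526.5, -157.7, 151.2]
orientation: [-1.244, 1.153, -1.153]
ft_force: [-0.1, -0.0, -5.9]
opening: 50.1
time_s: 24.68
eef_pos: [526.4, -157.7, 176.1]
orientation: [-1.244, 1.153, -1.153]
ft_force: [1.2, -0.9, -5.8]
opening: 49.7
t 24.675 p [ 526.4 -157.7  176.1] yawx -85.7 tool delta units [-0.04  3.01  0.02] rows 3.0 turn None ydown [ 0. -0. -1.] q [ 0.69  0.26 -0.55  1.73  0.15  1.19 -1.4 ] open 49.7 F [ 1.2 -0.9 -5.8]
```

View pics/s17c.png

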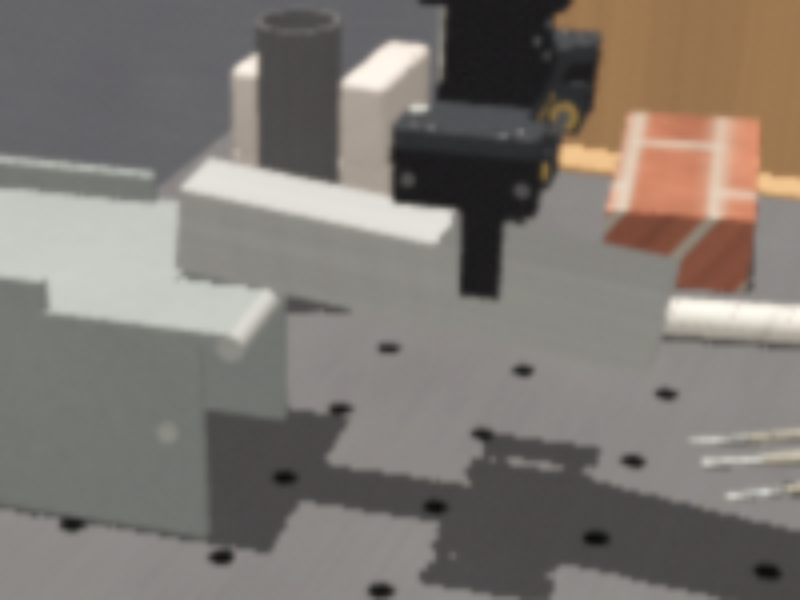

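```bash
python3 -m crank '[[1,[0,-0.2,0],0],[1,[0,-0.2,0],0],[1,[0,0,0.3],0],[1,[0,0,0.5],0],[1,[0,0,0.5],0]]' 12; python3 -m crank '[[1,[0,0,0.6],0],[1,[0,0,0.6],0],[1,[0,0,0.6],0],[1,[0,0,0.6],0],[1,[0,0,0.6],0]]' 12; python3 -c "
from h import *
go(748.7,-140,186)
c=cam('side');save(c,'s18');cv2.imwrite('pics/s18c.png',cv2.resize(c['frame'][40:190,150:350],None,fx=4,fy=4)[:,:,::-1])"
```

```text
time_s: 25.35
eef_pos: [559.8, -155.2, 185.8]
orientation: [-1.244, 1.153, -1.153]
ft_force: [-3.0, -0.0, -1.3]
opening: 50.1
time_s: 25.98
eef_pos: [634.1, -149.9, 186.7]
orientation: [-1.245, 1.154, -1.154]
ft_force: [-13.0, 0.6, 11.9]
opening: 49.9
t 25.975 p [ 634.1 -149.9  186.7] yawx -85.7 tool delta units [-0.05  0.02  4.6 ] rows 4.6 turn None ydown [-0.001 -0.001 -1.   ] q [ 0.55  0.48 -0.53  1.44  0.25  1.29 -1.5 ] open 49.9 F [-13.    0.6  11.9]
```

View pics/s18c.png

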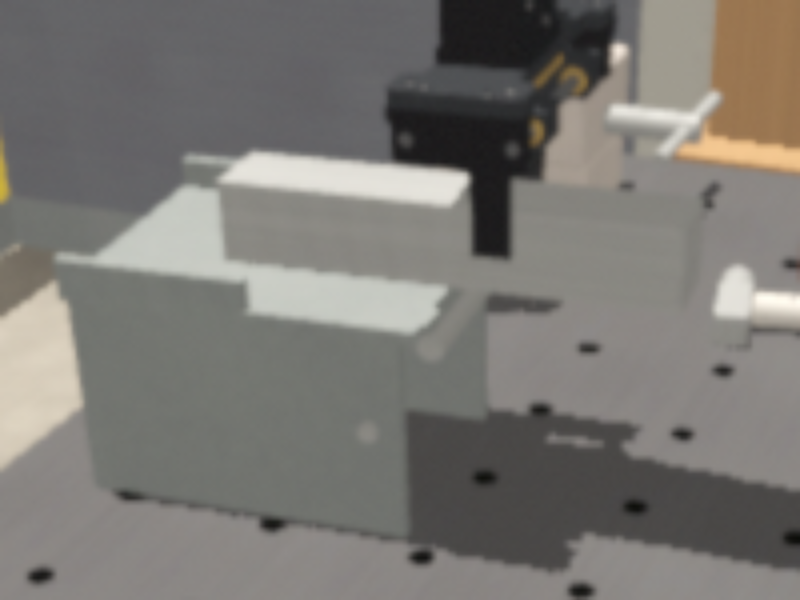

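```bash
python3 -m crank '[[1,[0,-0.1,0],0],[1,[0,-0.1,0],0],[1,[0,0,0.3],0],[1,[0,0,0.4],0],[1,[0,0,0.5],0]]' 12; python3 -c "
from h import *
go(748.7,-140,186)
c=cam('side');save(c,'s19');cv2.imwrite('pics/s19c.png',cv2.resize(c['frame'][40:190,150:350],None,fx=4,fy=4)[:,:,::-1])"
```

```text
time_s: 26.65
eef_pos: [664.3, -147.3, 190.7]
orientation: [-1.244, 1.153, -1.153]
ft_force: [0.3, -0.2, -5.7]
opening: 49.7
t 26.65 p [ 664.3 -147.3  190.7] yawx -85.7 tool delta units [-0.03  0.19  3.39] rows 3.4 turn None ydown [ 0. -0. -1.] q [ 0.51  0.54 -0.52  1.34  0.27  1.33 -1.51] open 49.7 F [ 0.3 -0.2 -5.7]
```

View pics/s19c.png

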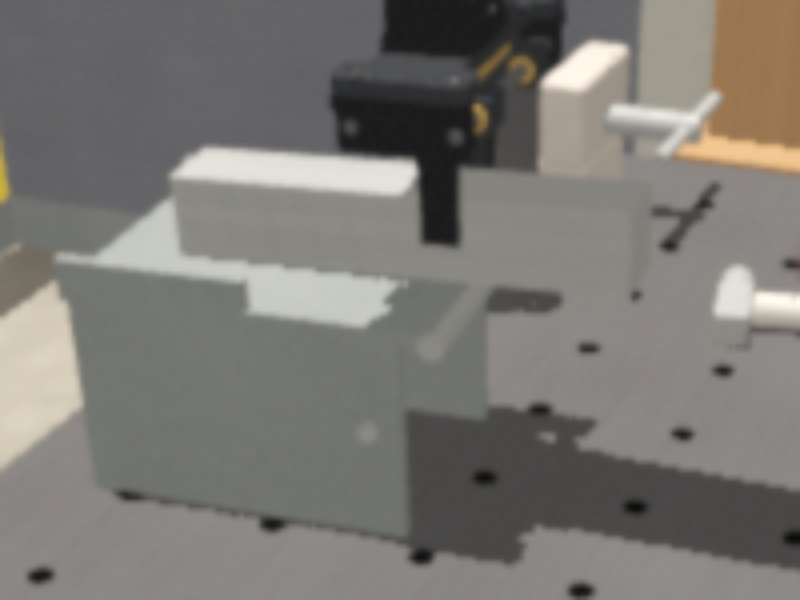

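```bash
python3 -m crank '[[1,[0,0,0.6],0],[1,[0,0,0.7],0],[1,[0,0,0.7],0],[1,[0,0,0.7],0],[1,[0,0,0.6],0]]' 12; python3 -c "
from h import *
go(748.7,-140,186)
c=cam('side');save(c,'s20');cv2.imwrite('pics/s20c.png',cv2.resize(c['frame'][40:190,150:350],None,fx=4,fy=4)[:,:,::-1])
c=cam('top');save(c,'t20')"
```

```text
time_s: 27.32
eef_pos: [746.7, -140.7, 190.2]
orientation: [-1.244, 1.154, -1.153]
ft_force: [-0.4, -1.0, -6.0]
opening: 49.8
t 27.325 p [ 746.7 -140.7  190.2] yawx -85.6 tool delta units [-0.02  0.17  0.08] rows 0.2 turn None ydown [-0.  0. -1.] q [ 0.4   0.71 -0.49  1.07  0.32  1.43 -1.53] open 49.8 F [-0.4 -1.  -6. ]
```

View pics/s20c.png

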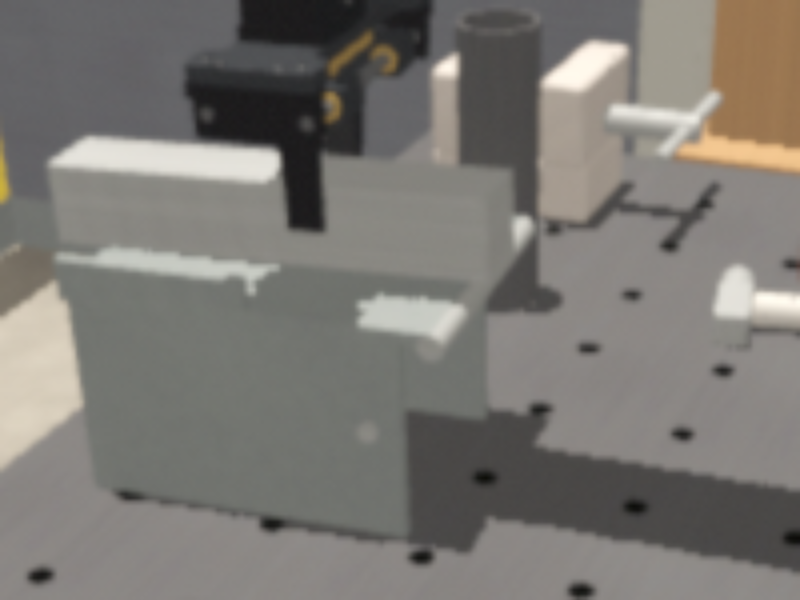

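View pics/t20.png

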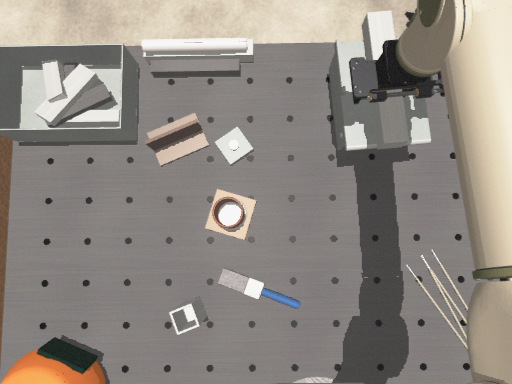

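```bash
python3 -m crank '[[1,[0,0.05,0],0],[1,[0,0.05,0],0],[1,[0,0.04,0],0],[1,[0,0,0],0],[1,[0,0,0],0]]' 8; python3 -m crank '[[0.8,[0,0,0],0],[0.4,[0,0,0],0],[0,[0,0,0],0],[0,[0,0,0],0],[0,[0,0,0],0]]' 3
```

```text
time_s: 28.05
eef_pos: [745.6, -141.3, 187.4]
orientation: [-1.244, 1.153, -1.154]
ft_force: [-0.8, 0.3, -5.0]
opening: 50.1
time_s: 28.68
eef_pos: [745.9, -141.1, 187.5]
orientation: [-1.244, 1.153, -1.154]
ft_force: [0.1, 0.2, -0.5]
opening: 74.7
```

```bash
python3 -m crank '[[0,[0,0,0],0],[0,[0,0,0],0],[0,[0,-0.5,0],0],[0,[0,-1,0],0],[0,[0,-1,0],0]]'; python3 -m crank '[[0,[0,-1,-1],0],[0,[0,-1,-1],0],[0,[0,0,-1],0],[0,[0,0,-1],0],[0,[0,0,-1],0]]'; python3 -m crank '[[0,[0,0,-1],0],[0,[0,0,-1],0],[0,[0,0,-1],0],[0,[0,0,-1],0],[0,[0,0,0],0]]'; python3 -c "
from h import *
c=cam('side');save(c,'s21');cv2.imwrite('pics/s21c.png',cv2.resize(c['frame'][40:190,150:350],None,fx=4,fy=4)[:,:,::-1])
c=cam('top');save(c,'t21');cv2.imwrite('pics/t21c.png',cv2.resize(c['frame'][0:170,310:470],None,fx=4,fy=3.5)[:,:,::-1])"
```

```text
time_s: 29.3
eef_pos: [745.8, -141.1, 251.6]
orientation: [-1.244, 1.153, -1.154]
ft_force: [0.1, 0.3, -1.0]
opening: 86.9
time_s: 29.92
eef_pos: [620.5, -150.5, 301.0]
orientation: [-1.244, 1.152, -1.154]
ft_force: [0.1, 0.4, 0.2]
opening: 86.9
time_s: 30.55
eef_pos: [520.7, -158.5, 301.3]
orientation: [-1.244, 1.152, -1.156]
ft_force: [-0.1, 0.3, 0.6]
opening: 86.7
```

View pics/s21c.png

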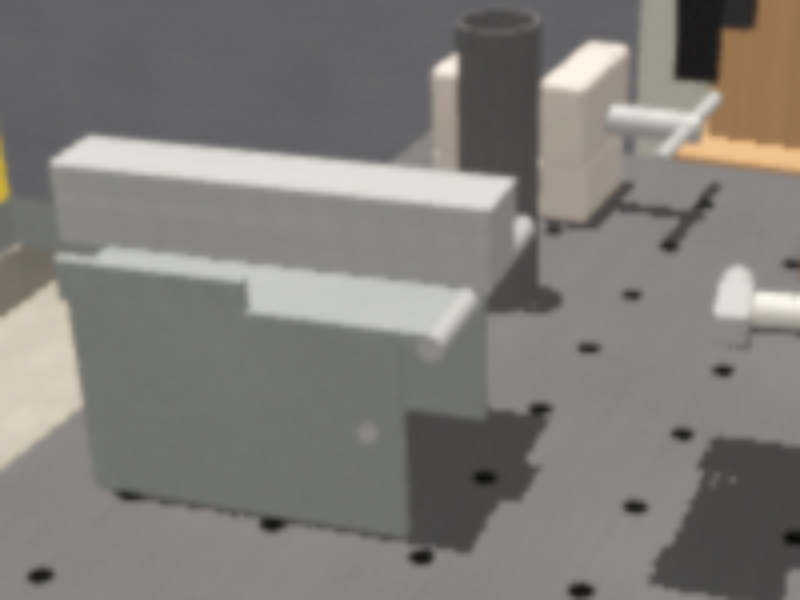

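View pics/t21c.png

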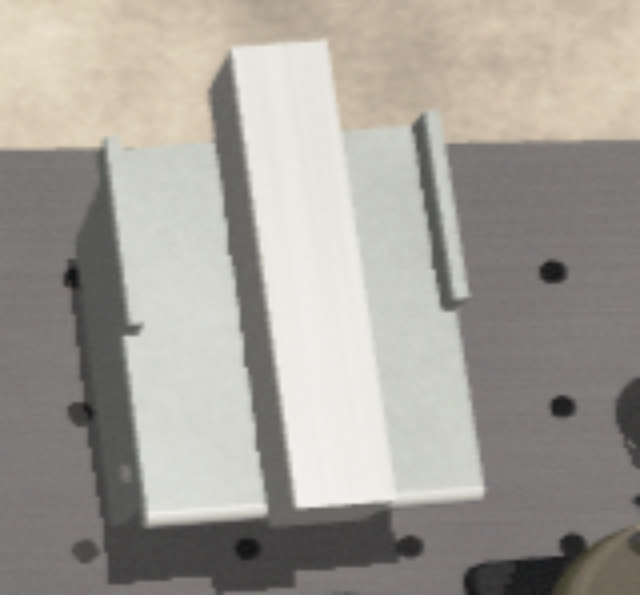

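```bash
python3 - <<'E'
from h import *
c=cam('top')
f=[onz(c,(310+u/4,v/3.5),190) for u,v in ((297,506),(392,501),(233,47),(327,41))]
F=(f[0]+f[1])/2;Mo=(f[2]+f[3])/2;d=F-np.array([644,-148,0]);cy,sy=np.cos(.075),np.sin(.075)
print(F,Mo,np.linalg.norm(Mo-F),'rest xy',d[0]*cy+d[1]*sy,-d[0]*sy+d[1]*cy,np.degrees(np.arctan2((Mo-F)[1],(Mo-F)[0])))
r=viewer.spot_point('pipe','top')[0];print(r)
s=arm.sense();print(s['time_s'],s['ft_force'])
E
```

```text
[ 637.76430674 -149.63782003  190.        ] [ 916.45541467 -129.53846423  190.        ] 279.4149561825175 rest xy -6.340884963149103 -1.1659771507332866 4.125060992621243
{'point': [231.7, 214.0], 'p': 0.63}
30.75 [-0.13066652  0.57116524 -0.08674056]
```

Foot −6 mm from the ledge, −1 mm off the middle line, aligned to under 1° and measured length 279 mm, which agrees with level at z = 190. Handing in.

```bash
python3 -c "
from h import *
print(arm.hand_in())"
```

```text
the job is handed in; nothing more can be done
None
```

I laid the canister on the rest in two goes and handed the job in at about 31 s of the 72 s allowed.

- **First go:** I carried the canister to in front of the ledge and tipped it about its front foot edge until it leaned by itself. The lean was about 53° from upright, within the 15–60° range but steeper than the suggested 35°. The gripper can only point straight down here, and the steeper lean leaves room for its body in the second grasp. I let go completely, and pictures showed the canister staying put.
- **Second go:** I gripped it about 105 mm up from the foot and raised it. It turned level over the ledge, and I slid it forward onto the deck, released it and backed off.

**Last checks (top and side pictures):**

| Check | Measured | Limit |
|---|---|---|
| Foot from the ledge | about 6 mm in front | 60 mm |
| Foot off the middle line | about 1 mm | 65 mm |
| Angle to the rest's depth | under 1° | 15° |

It lies flat with its mouth pointing away, nothing touches it and the wrist force is near zero. The pipe looks unmoved in the pictures (its detected point differs by about 3 px from the first reading, when the reported confidence was higher).

**What disagreed:**
- The side and top cameras differed by about 2 px, roughly 5 mm on the lean pose.
- While sliding onto the deck, the canister pressed on the deck or ledge. The wrist read about 18 N; raising the gripper 4 mm cleared it.

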